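# Count the railing ball at the end of its rail track and set it in the holding cup

### The job

Push the steel railing ball along the curved rail track, past the sprung catch, into the gap where the top keeper rails end, and press it firmly against the pad of the ball counter there so that it counts: about 15 N, held for half a second, and never near 50 N, which would dent the ball. Then lift it out of the gap, set it down (do not drop it) in the round holding cup and let go. Leave the tin, the sanding block and the brush where they are.

Things in the scene. Friction and masses are not known exactly. Their poses are not given: they have to be found in the camera images.
- track: Fixed ball track of steel rods on a plywood board 275 x 360 x 18 mm (board centre x -17, y -10 mm). Origin on the bench, z up. The ball rolls on two floor rods (8 mm thick, 36 mm apart centre to centre, 50 mm up) with its centre 79 mm up. Its line: straight from track_start along -y for 130 mm; an arc of 75 deg about track_arc, clockwise from above; straight to track_home.
- track_start (a point): Start of the ball's line, at ball-centre height (track frame 75, 135, 79 mm). A steel start plate 50 mm wide, its top 110 mm above the bench, closes the line here. Axes are the track's.
- track_arc (a point): Centre of the line's arc, radius 130 mm (track frame -55, 5, 79 mm). The arc runs from (75, 5) to (-21, -121) mm in the track frame; from there the line goes straight along (-0.966, -0.259) for 57 mm to home. Axes are the track's.
- track_keeper_end (a point): Where the two top keeper rods end, midway between them, 105 mm up and 27 mm before home. These rods (8 mm thick, 48 mm apart centre to centre, tops 109 mm up) follow the whole line to here and keep the ball from being lifted. Closed fingers fit down the clear 40 mm slot to push the ball from behind. Bracket hoops stand outside, to 46 mm either side of the line, no higher than the rods.
- track_home (a point): Where the ball's centre lies when home against the counter pad, in the exit gap (track frame -76, -135, 76 mm). Axes are the track's. Here the ball can be lifted straight up; nothing stands beside it outside the floor rods (22 mm either side), so fingers can close across the track. The floor rods dip 3 mm over the last 25 mm, so a ball that has got this far stays against the pad.
- track_catch (a point): Top of the sprung catch: a round-topped brass pin 20 mm wide between the floor rods, 42 mm before home. It stands 7 mm into the ball's way and the ball presses it straight down (3 N at first, 6 N when down); pushing the ball over it takes roughly 4 to 12 N, then the ball jumps forward.
- stop: Pad of the ball counter at the end of the track: a rigid upright steel plate 8 mm thick, 44 mm wide, top 88 mm up, touched by the ball when home; the counter's housing (38 x 44 mm, top 70 mm) is behind it. Origin: middle of its lower edge, 34 mm past home along the line, 16 mm up; axes as the track's. It counts on force (over 8 N for 0.2 s) and over 50 N dents the ball.
- ball: Hollow polished steel railing ball, 60 mm diameter, about 0.2 kg, slippery (friction about 0.3 on anything). Its origin is a point on its surface that turns as it rolls; use ball_center.
- ball_center (a point): Centre of the ball. The ball starts at rest on the straight first part of the track, 85 to 125 mm from its start, under the keeper rods.
- cup: Fixed round holding cup: a black ring of outside diameter 56 mm, bore 44 mm, rim 45 mm above the bench, on a dark steel foot disc 72 mm across and 10 mm high. Origin: centre of its underside, z up. It stands to the right of the track, in either of two places shared with the tin.
- cup_seat (a point): Where the ball's centre lies when the ball rests on the cup's rim: on the cup's axis, 65.4 mm above the bench.
- tin: Bystander: metal tin, 66 mm across, 100 mm tall, upright. Origin at the centre of its underside.
- sanding_block: Bystander: grey block 70 x 110 x 40 mm. Origin at the centre of its underside.
- brush: Bystander: flat brush 200 mm long lying to the left of the track. Origin under its middle.

How it is judged:
On the way, in this order (a step that is already met when the one before it is completed fails the run):
1. the ball, home in the gap (centre within 6 mm of track_home), is pressed on the counter pad with over 8 N (distance between ball_center and track_home below 0.006 m and contact force between ball and stop above 8 N), for 0.2 s.
2. the ball is lifted out of the gap (40 mm above home) (z of ball_center in the frame of track_home above 0.04 m and contact force between ball and the fingers above 1 N), for 0.1 s.
At the end, for the whole second after the job is handed in: the ball lies in the holding cup, its centre within 5 mm sideways and 4 mm in height of cup_seat, at rest and let go (horizontal distance between ball_center and cup_seat below 0.005 m and z of ball_center in the frame of cup_seat between -0.004 and 0.004 m and linear speed of ball below 0.02 m/s and contact force between ball and the fingers below 0.1 N); the robot touches nothing.
It fails at once if the ball is pressed or rammed on the counter pad with more than 50 N (contact force between ball and stop above 50 N).
It fails at once if the ball is dropped into the cup (it touches the cup faster than 0.4 m/s) (horizontal distance between ball_center and cup_seat below 0.04 m and z of ball_center in the frame of cup_seat below 0.012 m and linear speed of ball above 0.4 m/s).
It fails at once if the tin, block or brush is moved more than 20 mm (distance of any of tin, sanding_block, brush from where it was at the start of the episode above 0.02 m).
It also fails if it takes over 64 s, if anything falls off the work surface, if the arm or the gripper's body presses on something with over 40 N, if the wrist force passes 120 N, or if a joint passes its speed limit or range.

### The arm

A 6-joint arm with a two-finger parallel gripper is mounted at the origin on the work surface. World frame = base frame: x ahead of the robot, y to its left, z up, the work surface at z = 0. Lengths are in m, angles in rad, forces in N, time in s.
With the tool pointing down it reaches from about 0.425 to 0.95 m from the base axis. Payload 14.7 kg.
Tool frame: the origin (TCP) lies at the very end of the fingers, on their centre line; the grasp point (between the pads) lies 19 mm behind it; z points along the fingers, y is the line along which they close (so a half turn about z gives the same grasp; the last joint's range is limited). The gripper opens to 85 mm and grips with 20 to 120 N. Pads are 22 mm wide; open, the fingers measure 114 mm over their backs; the gripper's body (76 mm by 85 mm) begins 54 mm behind the grasp point. The pads swing forward as they close: fully open they stand 13 mm farther back than shut.
Start: joints at [1.215, 0.48, 1.596, -0, 1.065, -0.047], TCP at [0.198, 0.619, 0.231] pointing down, gripper open.
Joint ranges: [-2.75, 2.75], [-0.82, 2.05], [0.23, 2.67], [-1.56, 4.7], [0.09, 2.69], [-2.92, 2.92]. Speed limits (rad/s): [1.89, 1.89, 2.39, 3.01, 3.01, 3.01].

### API

Orientations are given as a unit quaternion [w, x, y, z].
In Python, from rig import r, imaging, workorder gives the robot as it stands (r), with the cameras (imaging) and the job (workorder).
- The arm moves only by the shell command python3 jog.py, which reads ROWS from standard input. ROWS is a JSON list of rows, 1 to 10 of them, each an object with the fields x, y, z (the shift in shares of the most that a row can go, 1 being 62.5 mm), drx, dry, drz (a rotation vector in parts of the range, where 1.0 means 2 pi rad), aperture (the finger opening in m); a field left out counts as zero (the opening has to be given); each row shifts and turns the commanded pose from where the row before left it, along the tool's axes as they then stand; what a row does not reach is not made up. A row lasts 1/8 s, in which the tool goes at most 0.0625 m and 0.188 rad, less where a joint would pass 70% of its speed; a pose out of reach is approached as far as the arm can. The fingers move at their own pace and stop on an object; the grip force is fixed at half the most. Time passes only in rows, so rows that do not move let the fingers close. It prints the time, the measured TCP pose, the force, the opening and the grip force at its end. No shift or turn number may pass 1 either way. Input that does not fit is refused with a message, and nothing moves.
- r.observe(): the state, without advancing time (a new reading comes with each control period).
- imaging.grab_frame(name): name is "side" or "top"; returns the picture (480x640x3 uint8, red, green, blue); there is no depth.
- imaging.camera_info(name): a dict with "camera_matrix" (3x3 intrinsics, pixels), "rvec" (rotation vector, rad) and "tvec" (3), from world to camera coordinates, as OpenCV has them. Camera axes: x right, y down, z forward; pixel columns grow to the right and rows downward; lengths in m; the calibration is good to about 2 mm. A picture is of the moment at which its call begins. camera_info takes no time and is no camera call.
- workorder.job_done(): hands the job in; it is judged then, once.
The state is a dict: "t": time; "joint_pos": joint angles; "dq": joint speeds; "tau": joint torques, N m; "ee_pos": TCP position; "tool_rot": TCP orientation; "ft_force": force on the tool from outside, world axes, zero at the start; "torque": the same for the moment, N m; "grip_width": finger opening in m; "grasp_force": force on a finger pad.
Only numpy, scipy, OpenCV 4.12 (cv2) and the standard library are available. Lean on these libraries where they do the work, as an engineer would, in place of code of your own. Each camera call takes 0.05 s, during which the arm holds its last target. There are 200 camera calls.

## Working session

There is one attempt and no reset: what is moved stays moved. The work goes in short steps, Python scripts to look and compute and a shell command to move; the robot and the scene stay as the last step left them, time stands still between calls to the robot, and variables do not carry over. Pictures are saved under pics/ and viewed, at most 10 in all, crops included, and the job is handed in when it is done.

```bash
ls; mkdir -p pics; python3 - <<'E'
from rig import r, imaging, workorder
import cv2
for n in ("top","side"):
    cv2.imwrite(f"pics/{n}0.png",imaging.grab_frame(n)[...,::-1]); print(n,imaging.camera_info(n))
print(r.observe())
E
```

```text
jog.py
pics
rig.py
top {'camera_matrix': array([[584.82537321,   0.        , 310.09163887],
       [  0.        , 584.82537321, 253.27298058],
       [  0.        ,   0.        ,   1.        ]]), 'rvec': array([ 2.03434817, -2.1883713 ,  0.23776993]), 'tvec': array([0.07923068, 0.60597347, 1.29869655])}
side {'camera_matrix': array([[444.19157066,   0.        , 320.09076263],
       [  0.        , 444.19157066, 246.22230025],
       [  0.        ,   0.        ,   1.        ]]), 'rvec': array([ 0.32819514, -2.61059417,  1.50641407]), 'tvec': array([0.60012459, 0.14787926, 0.99606842])}
{'t': 0.1, 'joint_pos': array([ 1.21536283e+00,  4.80770249e-01,  1.59676184e+00, -1.32604234e-05,
        1.06509825e+00, -4.65934271e-02]), 'dq': array([ 0.00198814, -0.00081729, -0.00256812,  0.00124041, -0.00160999,
       -0.00023869]), 'tau': array([ 1.17411244e-03, -9.52257729e+01, -4.31043506e+01,  2.05617553e-04,
        5.10152749e-03, -4.13208249e-05]), 'ee_pos': array([0.19743188, 0.61893452, 0.23075411]), 'tool_rot': array([-9.79112435e-05,  1.53803865e-01,  9.88101261e-01, -5.09552189e-04]), 'ft_force': array([ 0.69045472, -1.31672423,  0.05707589]), 'torque': array([ 0.07730672, -0.00467936,  0.09625317]), 'grasp_force': 0.0, 'grip_width': 0.08524139819730521}
```

View pics/top0.png

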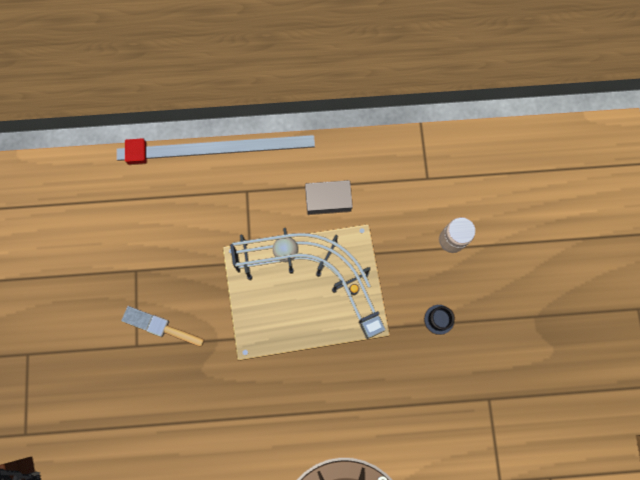

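View pics/side0.png

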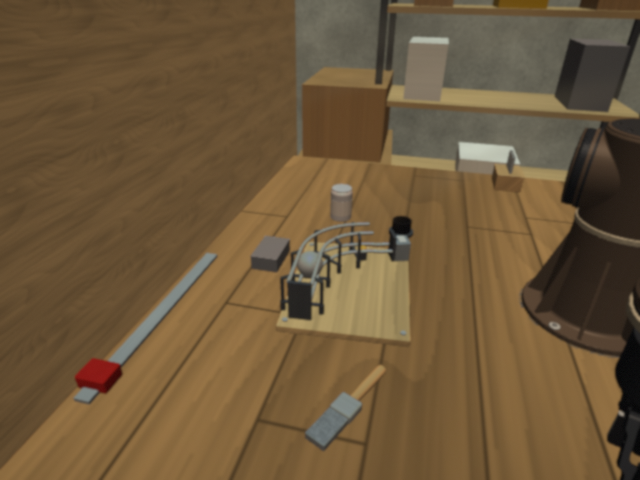

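Top view: the board has corners at about (223,247), (368,226), (388,336) and (239,360). The ball is at (285,247), the catch at (354,289), the counter at (373,325), the cup at (439,319) and the tin at (458,235). The side view agrees, with the brush at left and the block behind.

```bash
cat > h.py <<'E'
import numpy as np, cv2
from rig import r, imaging, workorder
from scipy.spatial.transform import Rotation as R
def cam(n):
    i=imaging.camera_info(n); return i["camera_matrix"],cv2.Rodrigues(i["rvec"])[0],np.array(i["tvec"]).ravel()
def ray(n,uv):
    K,Rm,t=cam(n); d=Rm.T@np.linalg.inv(K)@np.array([*uv,1.]); return -Rm.T@t,d
def onz(n,uv,z):
    o,d=ray(n,uv); return o+d*(z-o[2])/d[2]
def px(n,P):
    i=imaging.camera_info(n); return cv2.projectPoints(np.float64(P).reshape(-1,1,3),i["rvec"],i["tvec"],i["camera_matrix"],None)[0][:,0]
E
python3 - <<'E'
from h import *
im=cv2.imread("pics/top0.png"); hsv=cv2.cvtColor(im,cv2.COLOR_BGR2HSV)
for p in [(260,320),(230,300),(300,345),(200,300),(300,380),(400,260),(330,270),(285,247),(439,319),(354,289),(450,335)]:
    print(p,hsv[p[1],p[0]])
a=cv2.resize(im[210:370,215:485],None,fx=2.95,fy=2.95,interpolation=cv2.INTER_CUBIC); cv2.imwrite("pics/crop0.png",a)
print(onz("top",(285,247),.079),onz("top",(439,319),.045))
E
```

```text
(260, 320) [ 20  84 209]
(230, 300) [ 20  99 196]
(300, 345) [ 20  84 192]
(200, 300) [ 17 124 165]
(300, 380) [ 16 126 154]
(400, 260) [ 17 127 161]
(330, 270) [ 20  80 204]
(285, 247) [108  45 208]
(439, 319) [111  63  93]
(354, 289) [ 22 166 220]
(450, 335) [ 16 126 148]
[0.62614966 0.09192134 0.079     ] [ 0.43777097 -0.25135134  0.045     ]
```

View pics/crop0.png

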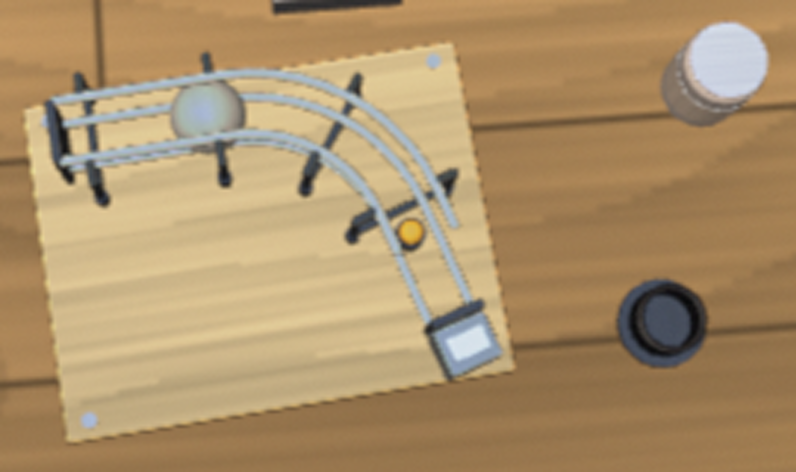

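Crop: the board edges are clear. The ball is at crop (208,115), the catch at (410,233), the counter plate at (455,318) and the cup at (662,322). Next I'll get the poses numerically.

```bash
cat > meas.py <<'E'
from h import *
def board(im):
    h=cv2.cvtColor(im,cv2.COLOR_BGR2HSV); m=((h[...,1]<112)&(h[...,1]>50)&(h[...,2]>150)&(h[...,0]>17)&(h[...,0]<25)).astype(np.uint8)
    m[:215]=0;m[370:]=0;m[:,:210]=0;m[:,400:]=0
    m=cv2.morphologyEx(m,cv2.MORPH_OPEN,np.ones((3,3)))
    c=np.vstack([q for q in cv2.findContours(m,0,2)[0] if cv2.contourArea(q)>60])[:,0]
    w=np.array([onz("top",p,.018)[:2] for p in c])
    (cx,cy),(a,b),an=cv2.minAreaRect((w*1000).astype(np.float32))
    return cx,cy,a,b,an
if __name__=="__main__":
    im=cv2.imread("pics/top0.png"); print(board(im))
    h=cv2.cvtColor(im,cv2.COLOR_BGR2HSV)
    # catch
    m=((h[...,1]>150)&(h[...,2]>150)&(h[...,0]>18)); m[:270]=0;m[310:]=0;m[:,:335]=0;m[:,375:]=0
    ys,xs=np.nonzero(m);print("catch px",len(xs),xs.mean(),ys.mean(),onz("top",(xs.mean(),ys.mean()),.055))
    # cup
    s=im[295:345,415:465]; hs=h[295:345,415:465]
    for nm,mm,z in (("foot",hs[...,0]>30,.01),("black",hs[...,2]<60,.045)):
        m=mm.astype(np.uint8); c=max(cv2.findContours(m,0,2)[0],key=cv2.contourArea)
        (x,y),rad=cv2.minEnclosingCircle(c); e=cv2.fitEllipse(c)
        print(nm,(x+415,y+295,rad),e, onz("top",(e[0][0]+415,e[0][1]+295),z))
    # ball
    mm=((h[...,0]>30)|(h[...,1]<40)).astype(np.uint8)
    print(s.shape)
    for v in range(230,266,2): print(''.join('#' if mm[v,u] else '.' for u in range(255,315)))
    for v in range(300,340): print(' '.join('%3d'%im[v,u].max() for u in range(420,460,2)))
E
python3 meas.py
```

```text
(532.3523559570312, 54.44572448730469, 272.6207580566406, 359.01171875, 4.942933559417725)
catch px 45 353.93333333333334 288.0444444444444 [ 0.52260499 -0.06072497  0.055     ]
foot (438.87704849243164, 319.0737705230713, 14.838715553283691) ((23.113033294677734, 24.445032119750977), (26.255311965942383, 29.151473999023438), 155.3873291015625) [ 0.43990028 -0.25715546  0.01      ]
black (440.7560977935791, 318.58536529541016, 13.015558242797852) ((25.461463928222656, 23.34064483642578), (23.591157913208008, 25.022502899169922), 87.24044799804688) [ 0.43903847 -0.25490605  0.045     ]
(50, 50, 3)
.............................##.............................
.............................##.............................
.............................##############################.
....................###################...............######
......##############################........................
###########...........#################.....................
....................#####################################...
...................########################.........########
.......#
[... 3101 characters left out ...]
  97  86  94  91  88  78  85  93  95  95 144 146 145 147 147
139 139 140 140 142 132  77  88  92  94  93  96  93  92 130 146 148 147 149 146
141 142 143 142 143 145 118  93  81  87  90  91  85 132 149 147 148 148 149 149
143 145 145 145 145 147 146 137  97  98  94 107 125 149 149 148 147 148 147 149
145 146 145 146 146 145 147 148 146 147 146 146 147 147 148 148 148 147 147 148
146 146 147 145 145 145 147 148 147 147 147 146 147 146 145 145 145 143 144 146
146 145 146 146 144 145 144 144 145 144 144 143 143 143 143 144 143 143 143 144
144 144 142 142 143 143 143 142 143 142 142 142 142 143 144 144 144 145 145 145
141 141 141 141 140 142 141 142 143 143 143 142 144 144 144 145 146 145 147 146
```

```bash
cat > geo.py <<'E'
from h import *
th=np.deg2rad(4.94); c,s=np.cos(th),np.sin(th); Rt=np.array([[c,-s],[s,c]])
O=np.array([.53235,.05445])-Rt@np.array([-.017,-.010])
def W(x,y,z): return np.array([*(O+Rt@np.array([x,y])/1000.),z/1000.])
u=np.array([-.966,-.259]); home=np.array([-76.,-135])
def T(p): return Rt.T@(np.array(p[:2])-O)*1000
E
python3 - <<'E'
from geo import *
P={"start":W(75,135,79),"arcend":W(-21,-121,79),"keepend":W(*(home-27*u),105),"home":W(*home,76),"catch":W(*(home-42*u),56),"plateTop":W(*(home+34*u),88)}
for k,v in P.items(): print(k,v.round(4),px("top",v)[0].round(1))
n=np.array([-u[1],u[0]])
im=cv2.imread("pics/top0.png");cr=cv2.resize(im[210:370,215:485],None,fx=2.95,fy=2.95,interpolation=cv2.INTER_CUBIC)
def line(sx,z):
    pts=[W(75+sx,y,z) for y in (135,5)]
    pts+=[W(-55+(130+sx)*np.cos(a),5+(130+sx)*np.sin(a),z) for a in -np.radians(np.linspace(0,75,25))]
    return pts+[W(*(home-27*u+n*sx*np.sign((n@np.array([0,1.]))) *(-1)),z)] if 0 else pts
for sx,z,col in((24,105,(0,0,255)),(-24,105,(0,0,255)),(-18,50,(255,0,0))):
    q=(px("top",line(sx,z))-[215,210]+.5)*2.95-.5; cv2.polylines(cr,[q.astype(int).reshape(-1,1,2)],False,col,1)
def circ(C,rad,col):
    q=(px("top",[C+rad*np.array([np.cos(a),np.sin(a),0]) for a in np.linspace(0,6.28,60)])-[215,210]+.5)*2.95-.5; cv2.polylines(cr,[q.astype(int).reshape(-1,1,2)],True,col,1)
cup=np.array([.4393,-.2560,0])
circ(cup+[0,0,.01],.036,(0,255,0));circ(cup+[0,0,.045],.028,(0,255,255));circ(cup+[0,0,.045],.022,(0,255,255))
circ(W(*(home-42*u),56),.010,(0,255,0)); circ(W(75,34,79),.03,(255,0,255))
q=[W(x,y,18) for x,y in((120.5,170),(120.5,-190),(-154.5,-190),(-154.5,170))]
cv2.polylines(cr,[((px("top",q)-[215,210]+.5)*2.95-.5).astype(int).reshape(-1,1,2)],True,(255,255,0),1)
q=[W(*(home+s*22*n+34*u),88) for s in(-1,1)]+[W(*(home+s*22*n+30*u),88) for s in(1,-1)]
cv2.polylines(cr,[((px("top",q)-[215,210]+.5)*2.95-.5).astype(int).reshape(-1,1,2)],True,(0,0,255),1)
cv2.imwrite("pics/ov.png",cr)
o,d=ray("top",(285.3,247)); p=o+d*(.079-o[2])/d[2]; print("ball",p,T(p))
E
```

```text
start [0.6115 0.2068 0.079 ] [235.6 256.7]
arcend [ 0.5379 -0.0565  0.079 ] [352.3 279.9]
keepend [ 0.5097 -0.066   0.105 ] [358.5 290.1]
home [ 0.4843 -0.0752  0.076 ] [362.5 302.8]
catch [ 0.5238 -0.0608  0.056 ] [354.  287.5]
plateTop [ 0.4524 -0.0868  0.088 ] [369.4 315.9]
ball [0.62609929 0.09122935 0.079     ] [79.56821688 18.56974935]
```

View pics/ov.png

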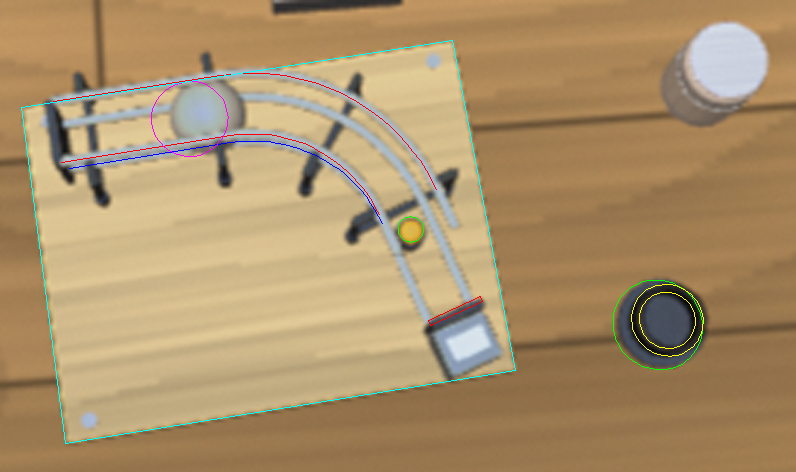

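The overlay agrees: board, rods, catch and plate match to about 1 px, and the ball is at track (75, ~19). The cup needs a shift of about 2 mm, so I'll refine its rim.

```bash
python3 - <<'E'
from geo import *
im=cv2.imread("pics/top0.png").max(2).astype(float)
cx,cy=439.2,319.2
# foot edge: outermost crossing below 118 along radial scans; rim: mid-bright ring
def scan(cx,cy,a,rr): 
    m=np.float32([[cx+q*np.cos(a) for q in rr]]);n=np.float32([[cy+q*np.sin(a) for q in rr]])
    return cv2.remap(im.astype(np.float32),m,n,1)[0]
rr=np.arange(8,22,.25); F=[]
for a in np.radians(np.arange(60,300,6)):   # left/lower/upper sides where foot is unobscured
    s=scan(cx,cy,a,rr); i=np.nonzero(s<118)[0]; i=i[rr[i]<17]
    if len(i): F.append((cx+rr[i[-1]]*np.cos(a),cy+rr[i[-1]]*np.sin(a)))
def fit(P):
    P=np.array(P); A=np.c_[2*P,np.ones(len(P))]; 
    for _ in range(3):
        x=np.linalg.lstsq(A,(P**2).sum(1),rcond=None)[0]; R0=np.sqrt(x[2]+x[0]**2+x[1]**2)
        e=abs(np.hypot(*(P-x[:2]).T)-R0); k=e<max(1,2*np.median(e)); P=P[k];A=A[k]
    return x[:2],R0,np.median(e),len(P)
f=[ (onz("top",p,.01)[:2]*1000) for p in F]; print("foot",fit(f))
for row in (316,318,320): print(row,im[row,420:460].astype(int))
for col in (439,441,443): print(col,im[300:340,col].astype(int))
# bore/rim: right inner rim edge (dark wall->rim) & left outer rim edge
E
```

```text
foot (array([ 440.02247222, -258.35992922]), np.float64(35.72075572309069), np.float64(0.39910253778900184), 36)
316 [159 161 161 150 112  82  92  85  56  17  30  49  54  68  90  93  93  94
  93  94  93  91  91  90  92  92  92  83  55  21  16  24  51  63 102 148
 154 154 154 154]
318 [164 163 163 137  82  90  93  80  45  19  26  52  59  64  92  92  93  94
  94  93  95  92  91  90  92  93  93  92  74  27  14  18  47  60  87 135
 152 153 153 152]
320 [154 151 150 131  86  84  92  82  46  17  17  52  66  54  77  91  93  95
  94  92  94  94  93  90  91  91  92  91  76  33  15  23  45  58 101 143
 145 143 142 140]
439 [165 160 159 152 127  85  58  37  36  36  73  92  93  92  92  94  94  94
  93  93  92  93  94  93  93  89  67  45  51  21  39  79  95  88  95 146
 146 144 141 142]
441 [164 160 157 154 127  80  44  37  20  28  62  90  90  91  92  91  91  92
  92  93  94  93  94  94  93  94  86  52  46  30  39  80  96  91  99 146
 146 144 141 144]
443 [162 159 156 158 152 109  49  40  28  16  37  69  92  92  91  91  90  90
  90  90  90  93  92  91  92  93  85  58  40  38  57  94  94  87 111 147
 147 145 141 144]
```

Careful with the scale: shifts go in shares of 62.5 mm and turns go in shares of 2 pi rad. That gives: -0.132 rad / 6.2832 = -0.021.

```bash
cat >> geo.py <<'E'
def go(p,yaw):
    """remaining turn (rz) and, after that turn, shift in tool axes"""
    o=r.observe(); q=o["tool_rot"]; M=R.from_quat([q[1],q[2],q[3],q[0]]).as_matrix()
    y0=np.arctan2(M[1,1],M[0,1]); rz=-((yaw-y0+np.pi)%(2*np.pi)-np.pi)
    M2=M@R.from_rotvec([0,0,rz]).as_matrix()
    print("t",round(o["t"],2),"yaw",round(np.degrees(y0),1),"z-axis",M[:,2].round(3),"rz",round(rz,3),"shift after turn",(M2.T@(p-o["ee_pos"])).round(4),"before",(M.T@(p-o["ee_pos"])).round(4),"track",T(o["ee_pos"]).round(1),"F",o["ft_force"].round(1))
E
echo '[{"drz": -0.021,"aperture": 0},{"drz": -0.021,"aperture": 0},{"drz": -0.0208,"aperture": 0},{"aperture": 0}]' | python3 jog.py
python3 -c "
from geo import *
go(W(75,82,150),np.radians(94.94))"
```

```text
t: 0.6
ee_pos: [0.1975, 0.6191, 0.231]
tool_rot: [-0.0, -0.043, 0.999, -0.0]
ft_force: [-0.0, 0.0, -1.0]
grip_width: 0.0124
grasp_force: 0.0
t 0.6 yaw 94.9 z-axis [-0.    -0.001 -1.   ] rz -0.001 shift after turn [-0.3771 -0.4993  0.0812] before [-0.3774 -0.4991  0.0812] track [-302.   581.4] F [-0.  0. -1.]
```

Scaled: -0.0384 m is -0.6144, -0.029 m is -0.464.

```bash
echo '[{"x": -0.464,"y": -0.6144,"aperture": 0},{"x": -0.464,"y": -0.6144,"aperture": 0},{"x": -0.464,"y": -0.6144,"aperture": 0},{"x": -0.464,"y": -0.6144,"aperture": 0},{"x": -0.464,"y": -0.6144,"aperture": 0},{"x": -0.464,"y": -0.6144,"aperture": 0},{"x": -0.464,"y": -0.6144,"aperture": 0},{"x": -0.464,"y": -0.6144,"aperture": 0},{"x": -0.464,"y": -0.6144,"aperture": 0},{"x": -0.464,"y": -0.6144,"aperture": 0}]' | python3 jog.py
echo '[{"x": -0.464,"y": -0.6144,"z": 0.16,"aperture": 0},{"x": -0.464,"y": -0.6144,"z": 0.32,"aperture": 0},{"x": -0.464,"y": -0.6144,"z": 0.48,"aperture": 0},{"z": 0.32,"aperture": 0},{"aperture": 0}]' | python3 jog.py
python3 -c "
from geo import *
go(W(75,82,150),np.radians(94.94))
cv2.imwrite('pics/top1.png',cv2.resize(imaging.grab_frame('top')[190:350,215:415,::-1],None,fx=3,fy=3,interpolation=cv2.INTER_CUBIC))"
```

```text
t: 1.85
ee_pos: [0.5204, 0.2603, 0.2313]
tool_rot: [-0.0, -0.041, 0.999, 0.0]
ft_force: [1.6, -0.2, 0.3]
grip_width: -0.0004
grasp_force: 0.0
t: 2.48
ee_pos: [0.6151, 0.1537, 0.1496]
tool_rot: [-0.002, -0.041, 0.999, -0.0]
ft_force: [0.7, 0.0, -0.3]
grip_width: 0.0001
grasp_force: 0.0
t 2.48 yaw 94.7 z-axis [-0.003 -0.001 -1.   ] rz -0.004 shift after turn [-0.0011  0.0003 -0.0004] before [-0.0011  0.0003 -0.0004] track [73.9 81.7] F [ 0.7  0.  -0.3]
```

View pics/top1.png

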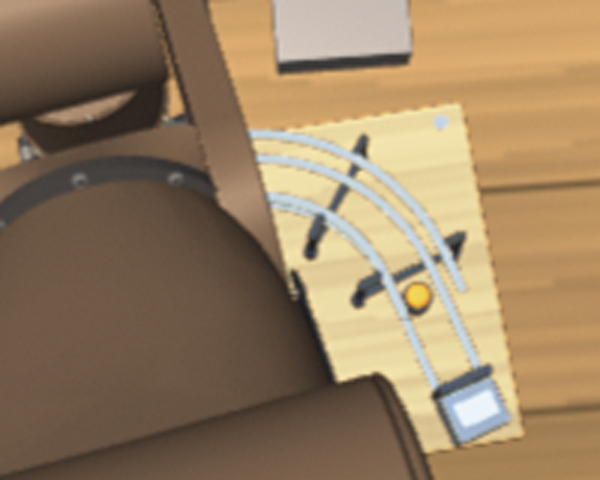

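The arm hides the fingers and ball in this view; the catch and counter are unchanged. I'll descend into the slot, watching the force, and check with the side camera.

Scaled: 0.02 m is 0.32, 0.015 m is 0.24.

```bash
echo '[{"x": -0.016,"z": 0.32,"aperture": 0},{"z": 0.24,"aperture": 0},{"z": 0.08,"aperture": 0},{"aperture": 0}]' | python3 jog.py; echo '[{"z": 0.24,"aperture": 0},{"z": 0.24,"aperture": 0},{"z": 0.128,"aperture": 0},{"aperture": 0}]' | python3 jog.py
python3 -c "
from geo import *
go(W(75,82,72),np.radians(94.94))
cv2.imwrite('pics/side1.png',cv2.resize(imaging.grab_frame('side')[190:350,250:450,::-1],None,fx=3.5,fy=3.5,interpolation=cv2.INTER_CUBIC))"
```

```text
t: 3.02
ee_pos: [0.617, 0.1547, 0.1114]
tool_rot: [-0.0, -0.043, 0.999, -0.0]
ft_force: [-0.1, -0.5, 0.1]
grip_width: 0.0
grasp_force: 0.0
t: 3.52
ee_pos: [0.6166, 0.1543, 0.0723]
tool_rot: [-0.001, -0.043, 0.999, -0.0]
ft_force: [-0.2, 0.2, -0.7]
grip_width: 0.0001
grasp_force: 0.0
t 3.52 yaw 94.9 z-axis [-0.002 -0.    -1.   ] rz -0.0 shift after turn [ 0.0005 -0.0003  0.0003] before [ 0.0005 -0.0003  0.0003] track [75.5 82.3] F [-0.2  0.2 -0.7]
```

View pics/side1.png

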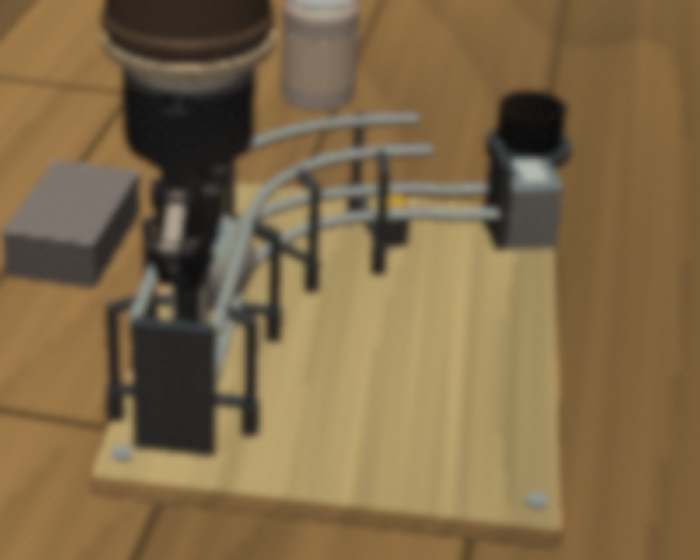

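The fingers are in the slot behind the ball at about (190,300) with no contact force. I'll push along the straight.

Scaled: -0.01 m is -0.16, -0.007 m is -0.112.

```bash
echo '[{"y": -0.112,"aperture": 0},{"y": -0.16,"aperture": 0},{"y": -0.16,"aperture": 0},{"y": -0.16,"aperture": 0},{"y": -0.16,"aperture": 0},{"y": -0.16,"aperture": 0},{"y": -0.16,"aperture": 0},{"y": -0.16,"aperture": 0}]' | python3 jog.py
echo '[{"x": 0.0096,"y": -0.208,"drz": 0.0159,"aperture": 0},{"x": 0.0096,"y": -0.208,"drz": 0.0159,"aperture": 0},{"x": 0.0096,"y": -0.208,"drz": 0.0159,"aperture": 0},{"x": 0.0096,"y": -0.208,"drz": 0.0159,"aperture": 0},{"x": 0.0096,"y": -0.208,"drz": 0.0159,"aperture": 0}]' | python3 jog.py
python3 -c "
from geo import *
a=-.5;go(W(-55+130*np.cos(a),5+130*np.sin(a),72),np.radians(94.94)-.5)"
```

```text
t: 4.58
ee_pos: [0.6238, 0.0771, 0.0733]
tool_rot: [0.0, -0.043, 0.999, -0.0]
ft_force: [0.6, 1.0, 1.1]
grip_width: -0.0
grasp_force: 0.2
t: 5.2
ee_pos: [0.6135, 0.0134, 0.0733]
tool_rot: [0.0, 0.207, 0.978, 0.0]
ft_force: [-0.4, 0.1, -0.5]
grip_width: 0.0002
grasp_force: 0.3
t 5.2 yaw 66.1 z-axis [ 0. -0. -1.] rz -0.003 shift after turn [ 0.0013 -0.0001  0.0013] before [ 0.0013 -0.0001  0.0013] track [ 60.3 -57.9] F [-0.4  0.1 -0.5]
```

Scaled: -0.013 m is -0.208, 0.001 m is 0.016, 0.1 rad / 6.2832 = 0.0159.

```bash
echo '[{"x": 0.016,"y": -0.208,"z": 0.016,"drz": 0.0159,"aperture": 0},{"x": 0.016,"y": -0.208,"drz": 0.0159,"aperture": 0},{"x": 0.0096,"y": -0.208,"drz": 0.0159,"aperture": 0},{"aperture": 0}]' | python3 jog.py
python3 -c "
from geo import *
a=-.8;go(W(-55+130*np.cos(a),5+130*np.sin(a),72),np.radians(94.94)-.8)
cv2.imwrite('pics/top2.png',cv2.resize(imaging.grab_frame('top')[210:370,315:475,::-1],None,fx=3.5,fy=3.5,interpolation=cv2.INTER_CUBIC))"
```

```text
t: 5.7
ee_pos: [0.5917, -0.0192, 0.0723]
tool_rot: [-0.0, 0.35, 0.937, -0.0]
ft_force: [0.1, 0.1, -0.2]
grip_width: -0.0001
grasp_force: 0.0
t 5.7 yaw 49.1 z-axis [-0. -0. -1.] rz -0.0 shift after turn [0.0003 0.0001 0.0003] before [0.0003 0.0001 0.0003] track [ 35.7 -88.5] F [ 0.1  0.1 -0.2]
```

View pics/top2.png

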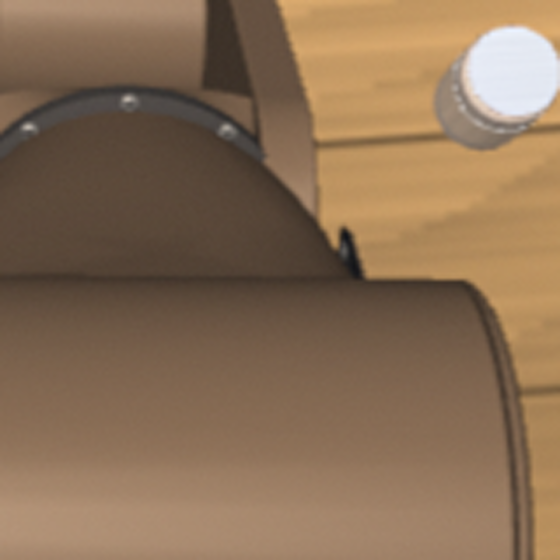

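The top view is blocked by the arm, so I'll go on by force in smaller steps.

Scaled: -0.0065 m is -0.104, 0.0002 m is 0.0032, 0.05 rad / 6.2832 = 0.008.

```bash
for i in 1 ; do echo '[{"x": 0.0032,"y": -0.104,"drz": 0.008,"aperture": 0},{"aperture": 0}]' | python3 jog.py; done; echo '[{"x": 0.0032,"y": -0.0528,"drz": 0.004,"aperture": 0},{"x": 0.0016,"y": -0.0528,"drz": 0.004,"aperture": 0}]' | python3 jog.py
python3 -c "
from geo import *
a=-.9;go(W(-55+130*np.cos(a),5+130*np.sin(a),72),np.radians(94.94)-.9)
cv2.imwrite('pics/side2.png',cv2.resize(imaging.grab_frame('side')[190:350,250:450,::-1],None,fx=3.5,fy=3.5,interpolation=cv2.INTER_CUBIC))"
```

```text
t: 6.0
ee_pos: [0.5878, -0.0231, 0.0723]
tool_rot: [0.0, 0.372, 0.928, 0.0]
ft_force: [-0.1, -0.1, 0.0]
grip_width: -0.0001
grasp_force: 0.0
t: 6.25
ee_pos: [0.5828, -0.0277, 0.0723]
tool_rot: [0.0, 0.396, 0.918, 0.0]
ft_force: [-1.2, 0.0, -0.2]
grip_width: 0.0004
grasp_force: 0.0
t 6.25 yaw 43.3 z-axis [ 0.  0. -1.] rz -0.001 shift after turn [-0.0003 -0.0008  0.0003] before [-0.0003 -0.0008  0.0003] track [ 26.2 -96.1] F [-1.2  0.  -0.2]
```

View pics/side2.png

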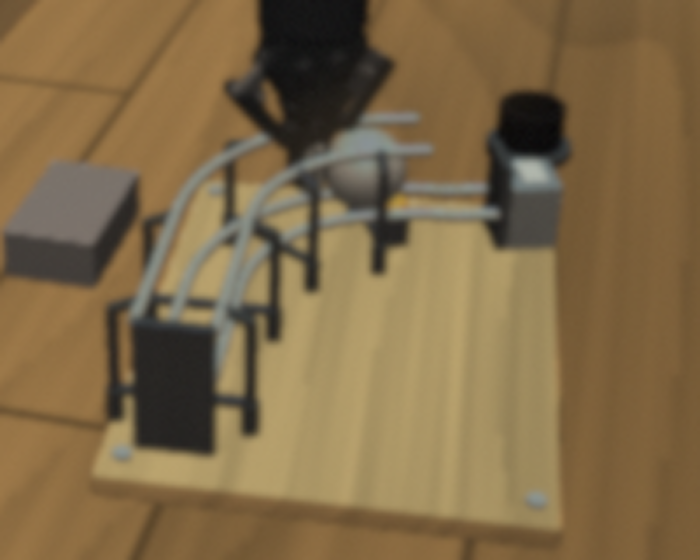

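The ball, at (367,165) in the crop, sits just before the catch with the fingers close behind. I'll step on gently.

Scaled: -0.002 m is -0.032, 0.0001 m is 0.0016, 0.016 rad / 6.2832 = 0.0025.

```bash
for k in 1; do echo '[{"x": 0.0016,"y": -0.032,"drz": 0.0025,"aperture": 0},{"x": 0.0016,"y": -0.032,"drz": 0.0025,"aperture": 0},{"aperture": 0}]' | python3 jog.py; echo '[{"x": 0.0016,"y": -0.032,"drz": 0.0025,"aperture": 0},{"x": 0.0016,"y": -0.032,"drz": 0.0025,"aperture": 0},{"aperture": 0}]' | python3 jog.py;  echo '[{"x": 0.0016,"y": -0.032,"drz": 0.0025,"aperture": 0},{"x": 0.0016,"y": -0.032,"drz": 0.0025,"aperture": 0},{"aperture": 0}]' | python3 jog.py; done | grep -E "^t|ee_pos|ft"
```

```text
t: 6.68
ee_pos: [0.5798, -0.0304, 0.0724]
tool_rot: [0.0, 0.411, 0.912, 0.0]
ft_force: [-0.2, 0.9, 0.7]
t: 7.05
ee_pos: [0.5777, -0.0327, 0.0728]
tool_rot: [0.001, 0.425, 0.905, 0.001]
ft_force: [4.2, 2.8, 4.3]
t: 7.42
ee_pos: [0.5744, -0.0351, 0.0728]
tool_rot: [0.001, 0.44, 0.898, 0.0]
ft_force: [3.8, 3.0, 3.8]
```

Scaled: -0.002 m is -0.032, 0.0001 m is 0.0016, 0.016 rad / 6.2832 = 0.0025.

```bash
for k in 1; do echo '[{"x": 0.0016,"y": -0.032,"drz": 0.0025,"aperture": 0},{"x": 0.0016,"y": -0.032,"drz": 0.0025,"aperture": 0},{"aperture": 0}]' | python3 jog.py; echo '[{"x": 0.0016,"y": -0.032,"drz": 0.0025,"aperture": 0},{"x": 0.0016,"y": -0.032,"drz": 0.0025,"aperture": 0},{"aperture": 0}]' | python3 jog.py;  echo '[{"x": 0.0016,"y": -0.032,"drz": 0.0025,"aperture": 0},{"x": 0.0016,"y": -0.032,"drz": 0.0025,"aperture": 0},{"aperture": 0}]' | python3 jog.py; done | grep -E "^t|ee_pos|ft"
python3 -c "
from geo import *
a=-1.092;go(W(-55+130*np.cos(a),5+130*np.sin(a),72),np.radians(94.94)+a)"
```

```text
t: 7.8
ee_pos: [0.5705, -0.0375, 0.0726]
tool_rot: [0.0, 0.454, 0.891, 0.0]
ft_force: [3.0, 2.6, 3.3]
t: 8.18
ee_pos: [0.5662, -0.0397, 0.0721]
tool_rot: [-0.0, 0.468, 0.884, -0.0]
ft_force: [1.2, 0.5, 1.6]
t: 8.55
ee_pos: [0.5628, -0.0418, 0.0722]
tool_rot: [-0.0, 0.482, 0.876, -0.0]
ft_force: [1.6, 0.5, 0.5]
t 8.55 yaw 32.3 z-axis [-0.001 -0.    -1.   ] rz -0.0 shift after turn [-0.0016 -0.001   0.0002] before [-0.0016 -0.001   0.0002] track [   5.1 -108.5] F [1.6 0.5 0.5]
```

Scaled: -0.003 m is -0.048, -0.0005 m is -0.008, 0.025 rad / 6.2832 = 0.004.

```bash
echo '[{"x": -0.008,"y": -0.048,"drz": 0.004,"aperture": 0},{"x": -0.0048,"y": -0.048,"drz": 0.004,"aperture": 0},{"x": -0.0048,"y": -0.048,"drz": 0.004,"aperture": 0},{"aperture": 0}]' | python3 jog.py;echo '[{"y": -0.064,"drz": 0.0048,"aperture": 0},{"y": -0.064,"drz": 0.0048,"aperture": 0},{"y": -0.064,"drz": 0.0048,"aperture": 0},{"y": -0.064,"drz": 0.0048,"aperture": 0},{"drz": 0.0035,"aperture": 0}]' | python3 jog.py
python3 -c "
from geo import *
go(W(*(home-45*u),72),np.radians(19.94))
cv2.imwrite('pics/side3.png',cv2.resize(imaging.grab_frame('side')[190:350,250:450,::-1],None,fx=3.5,fy=3.5,interpolation=cv2.INTER_CUBIC))"
```

```text
t: 9.05
ee_pos: [0.5555, -0.0474, 0.0721]
tool_rot: [-0.0, 0.515, 0.857, -0.0]
ft_force: [0.5, 0.5, -0.6]
grip_width: 0.0
grasp_force: 0.0
t: 9.68
ee_pos: [0.5413, -0.0542, 0.0723]
tool_rot: [-0.0, 0.575, 0.818, -0.0]
ft_force: [-0.4, -0.0, -1.3]
grip_width: -0.0001
grasp_force: 0.0
t 9.68 yaw 19.8 z-axis [-0.  0. -1.] rz -0.002 shift after turn [-0.0002 -0.0157  0.0003] before [-0.0003 -0.0157  0.0003] track [ -17.4 -119. ] F [-0.4 -0.  -1.3]
```

View pics/side3.png

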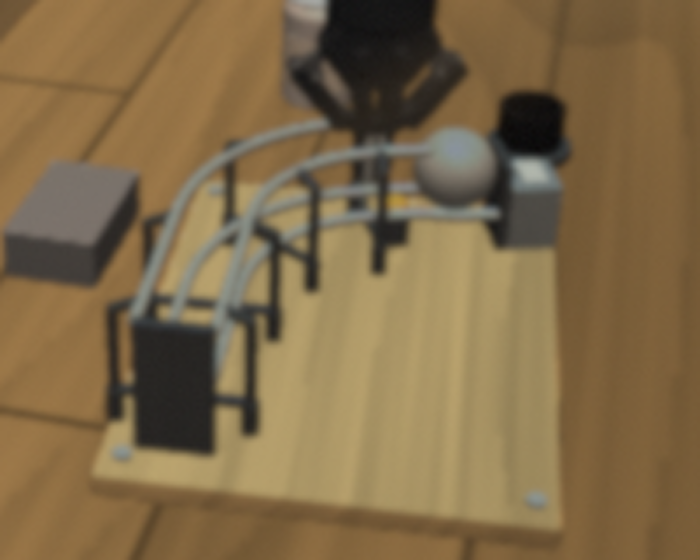

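The ball, at (457,167), rests against the pad at home. I'll close up and press in small steps.

Scaled: -0.004 m is -0.064, -0.003 m is -0.048.

```bash
echo '[{"y": -0.064,"aperture": 0},{"y": -0.064,"aperture": 0},{"y": -0.048,"aperture": 0},{"y": -0.016,"aperture": 0},{"aperture": 0}]' | python3 jog.py | grep -E "^t:|ee|ft"; for i in 1; do echo '[{"y": -0.016,"aperture": 0},{"y": -0.016,"aperture": 0},{"aperture": 0}]' | python3 jog.py| grep -E "^t:|ee|ft";echo '[{"y": -0.016,"aperture": 0},{"aperture": 0}]' | python3 jog.py| grep -E "^t:|ee|ft"; done
```

```text
t: 10.35
ee_pos: [0.5304, -0.0582, 0.0723]
ft_force: [-0.0, -0.0, -0.3]
t: 10.72
ee_pos: [0.5285, -0.0589, 0.0723]
ft_force: [0.4, -0.8, 0.1]
t: 10.98
ee_pos: [0.5275, -0.0593, 0.0723]
ft_force: [-0.7, 0.5, -0.1]
```

Scaled: -0.001 m is -0.016.

```bash
echo '[{"y": -0.016,"aperture": 0},{"aperture": 0}]' | python3 jog.py| grep -E "^t:|ee|ft";echo '[{"y": -0.016,"aperture": 0},{"aperture": 0}]' | python3 jog.py| grep -E "^t:|ee|ft"
```

```text
t: 11.22
ee_pos: [0.5266, -0.0596, 0.0723]
ft_force: [-0.2, 0.3, 0.3]
t: 11.48
ee_pos: [0.5257, -0.06, 0.0723]
ft_force: [0.7, 0.2, 0.2]
```

Scaled: -0.001 m is -0.016.

```bash
echo '[{"y": -0.016,"aperture": 0},{"aperture": 0}]' | python3 jog.py| grep -E "^t:|ee|ft"
```

```text
t: 11.72
ee_pos: [0.5247, -0.0603, 0.0723]
ft_force: [-0.6, -0.1, -0.4]
```

Scaled: -0.0005 m is -0.008.

```bash
echo '[{"y": -0.008,"aperture": 0},{"aperture": 0}]' | python3 jog.py| grep -E "^t:|ee|ft"
```

```text
t: 11.98
ee_pos: [0.5243, -0.0604, 0.0723]
ft_force: [0.6, -0.0, -0.2]
```

Scaled: -0.001 m is -0.016.

```bash
echo '[{"y": -0.016,"aperture": 0},{"aperture": 0}]' | python3 jog.py| grep -E "^t:|ee|ft";echo '[{"y": -0.016,"aperture": 0},{"aperture": 0}]' | python3 jog.py| grep -E "^t:|ee|ft"
```

```text
t: 12.22
ee_pos: [0.5233, -0.0608, 0.0723]
ft_force: [0.3, 0.1, -0.7]
t: 12.48
ee_pos: [0.5228, -0.0612, 0.0724]
ft_force: [2.5, 1.2, -0.2]
```

Scaled: -0.001 m is -0.016.

```bash
echo '[{"y": -0.016,"aperture": 0},{"aperture": 0}]' | python3 jog.py| grep -E "^t:|ee|ft"
```

```text
t: 12.72
ee_pos: [0.5226, -0.0615, 0.0726]
ft_force: [5.9, 2.9, -1.1]
```

Scaled: -0.001 m is -0.016.

```bash
echo '[{"y": -0.016,"aperture": 0},{"aperture": 0}]' | python3 jog.py| grep -E "^t:|ee|ft"
```

```text
t: 12.98
ee_pos: [0.5225, -0.0619, 0.0728]
ft_force: [9.7, 3.7, -0.3]
```

Scaled: -0.0012 m is -0.0192.

```bash
echo '[{"y": -0.0192,"aperture": 0},{"aperture": 0},{"aperture": 0},{"aperture": 0},{"aperture": 0},{"aperture": 0},{"aperture": 0}]' | python3 jog.py| grep -E "^t:|ee|ft"
```

```text
t: 13.85
ee_pos: [0.5224, -0.0623, 0.0731]
ft_force: [12.4, 3.8, 0.5]
```

Scaled: -0.0006 m is -0.0096.

```bash
echo '[{"y": -0.0096,"aperture": 0},{"aperture": 0},{"aperture": 0},{"aperture": 0},{"aperture": 0},{"aperture": 0}]' | python3 jog.py| grep -E "^t:|ee|ft"
echo '[{"y": 0.064,"aperture": 0},{"y": 0.128,"aperture": 0},{"y": 0.064,"aperture": 0},{"z": -0.16,"aperture": 0},{"z": -0.48,"aperture": 0},{"z": -0.48,"aperture": 0},{"z": -0.48,"aperture": 0},{"drz": 0.0255,"aperture": 0},{"drz": 0.0255,"aperture": 0}]' | python3 jog.py| grep -E "^t:|ee|ft"
echo '[{"drz": 0.0255,"aperture": 0.085},{"drz": 0.0255,"aperture": 0.085},{"drz": 0.0255,"aperture": 0.085},{"drz": 0.0255,"aperture": 0.085},{"drz": 0.0255,"aperture": 0.085},{"drz": 0.0255,"aperture": 0.085},{"drz": 0.0255,"aperture": 0.085},{"drz": 0.0207,"aperture": 0.085},{"aperture": 0.085}]' | python3 jog.py
python3 -c "
from geo import *
go(W(*home,150),np.radians(-70.06))"
```

```text
t: 14.6
ee_pos: [0.5224, -0.0626, 0.0733]
ft_force: [15.5, 5.3, 0.2]
t: 15.72
ee_pos: [0.5338, -0.057, 0.1734]
ft_force: [-0.0, 0.1, -0.4]
t: 16.85
ee_pos: [0.5337, -0.057, 0.1728]
tool_rot: [0.0, 0.985, 0.174, 0.0]
ft_force: [-0.3, 0.1, -0.5]
grip_width: 0.0848
grasp_force: 0.0
t 16.85 yaw -70.0 z-axis [ 0. -0. -1.] rz 0.001 shift after turn [-0.0526  0.0003  0.0228] before [-0.0526  0.0002  0.0228] track [ -25.3 -121.1] F [-0.3  0.1 -0.5]
```

Scaled: -0.02 m is -0.32, -0.0126 m is -0.2016.

```bash
echo '[{"x": -0.32,"aperture": 0.085},{"x": -0.32,"aperture": 0.085},{"x": -0.2016,"z": 0.16,"aperture": 0.085},{"z": 0.32,"aperture": 0.085},{"z": 0.32,"aperture": 0.085},{"aperture": 0.085}]' | python3 jog.py| grep -E "^t:|ee|ft"
echo '[{"z": 0.32,"aperture": 0.085},{"z": 0.32,"aperture": 0.085},{"z": 0.32,"aperture": 0.085},{"z": 0.176,"aperture": 0.085},{"aperture": 0.085}]' | python3 jog.py| grep -E "^t:|ee|ft"
python3 -c "
from geo import *
go(W(*home,51),np.radians(-70.06))
i=imaging.grab_frame('side')[...,::-1]; g=cv2.medianBlur(cv2.cvtColor(i,7) if 0 else cv2.cvtColor(i,cv2.COLOR_BGR2GRAY),3)[215:260,360:410]
print(px('side',W(*home,76)),cv2.HoughCircles(cv2.resize(g,None,fx=4,fy=4),cv2.HOUGH_GRADIENT,1,40,param1=80,param2=15,minRadius=38,maxRadius=56)/4+np.array([360,215,0]))"
```

```text
t: 17.6
ee_pos: [0.4834, -0.0748, 0.121]
ft_force: [-0.0, 0.4, 1.1]
t: 18.23
ee_pos: [0.4843, -0.0749, 0.0512]
ft_force: [-0.8, -0.2, -0.2]
t 18.23 yaw -70.0 z-axis [-0.001  0.    -1.   ] rz 0.001 shift after turn [-0.0001  0.0002  0.0002] before [-0.0001  0.0002  0.0002] track [ -76.  -134.7] F [-0.8 -0.2 -0.2]Traceback (most recent call last):
  File "<string>", line 5, in <module>
    print(px('side',W(*home,76)),cv2.HoughCircles(cv2.resize(g,None,fx=4,fy=4),cv2.HOUGH_GRADIENT,1,40,param1=80,param2=15,minRadius=38,maxRadius=56)/4+np.array([360,215,0]))
                                 ~~~~~~~~~~~~~~~~~~~~~~~~~~~~~~~~~~~~~~~~~~~~~~~~~~~~~~~~~~~~~~~~~~~~~~~~~~~~~~~~~~~~~~~~~~~~~~~~~~~~~~~~~~~~~~~~~~~~^~
TypeError: unsupported operand type(s) for /: 'NoneType' and 'int'
```

Fingers are around the ball position with no contact. I'll close and check the width, which should be about 60 mm.

```bash
echo '[{"aperture": 0.04},{"aperture": 0.04},{"aperture": 0.04},{"aperture": 0.04},{"aperture": 0.04},{"aperture": 0.04}]' | python3 jog.py
```

```text
t: 19.02
ee_pos: [0.4856, -0.0754, 0.0523]
tool_rot: [0.001, 0.985, 0.174, 0.001]
ft_force: [0.5, -4.4, 7.0]
grip_width: 0.0579
grasp_force: 62.3
```

Careful with the scale: shifts go in shares of 62.5 mm and turns go in shares of 2 pi rad. That gives: -0.01 m is -0.16, -0.006 m is -0.096.

```bash
echo '[{"z": -0.064,"aperture": 0.04},{"z": -0.096,"aperture": 0.04},{"z": -0.16,"aperture": 0.04},{"aperture": 0.04}]' | python3 jog.py; python3 -c "
from geo import *
go(W(*home,51),np.radians(-70.06))
cv2.imwrite('pics/side4.png',cv2.resize(imaging.grab_frame('side')[190:350,250:450,::-1],None,fx=3.5,fy=3.5,interpolation=cv2.INTER_CUBIC))"
```

```text
t: 19.52
ee_pos: [0.4845, -0.075, 0.0721]
tool_rot: [0.0, 0.985, 0.174, 0.0]
ft_force: [-0.7, -0.2, -2.3]
grip_width: 0.0575
grasp_force: 64.8
t 19.52 yaw -70.0 z-axis [ 0.001 -0.    -1.   ] rz 0.001 shift after turn [-0.0003  0.0001  0.0211] before [-0.0003  0.0001  0.0211] track [ -75.8 -134.8] F [-0.7 -0.2 -2.3]
```

View pics/side4.png

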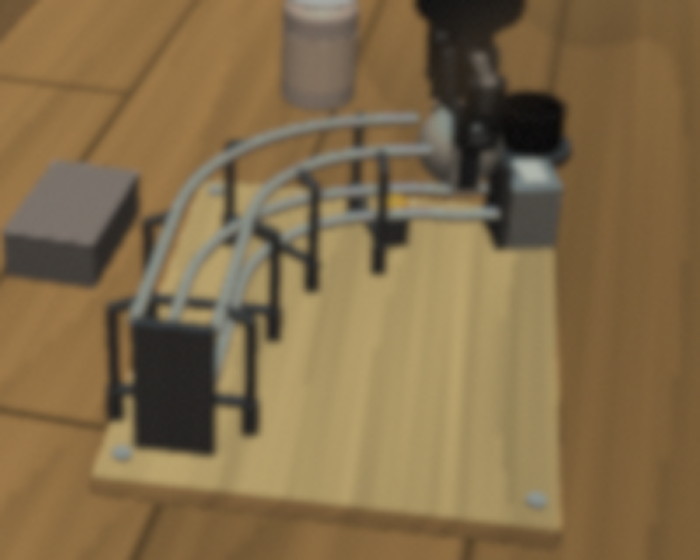

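The ball is held between the fingers, with about 2 N of weight on the wrist. I'll lift it and carry it to the cup.

Scaled: -0.03 m is -0.48, -0.025 m is -0.4.

```bash
echo '[{"z": -0.24,"aperture": 0.04},{"z": -0.4,"aperture": 0.04},{"z": -0.48,"aperture": 0.04},{"z": -0.32,"aperture": 0.04},{"z": -0.08,"aperture": 0.04},{"aperture": 0.04}]' | python3 jog.py; python3 -c "
from geo import *
go(np.array([.4403,-.2584,.10]),np.radians(-70.06))"
```

```text
t: 20.32
ee_pos: [0.4843, -0.0749, 0.1664]
tool_rot: [0.0, 0.985, 0.174, 0.0]
ft_force: [1.0, 0.1, -2.3]
grip_width: 0.0578
grasp_force: 64.8
t 20.32 yaw -70.0 z-axis [ 0. -0. -1.] rz 0.001 shift after turn [-0.104   0.1575  0.0664] before [-0.1041  0.1574  0.0664] track [ -76.  -134.8] F [ 1.   0.1 -2.3]
```

Scaled: 0.0228 m is 0.3648, 0.021 m is 0.336.

```bash
echo '[{"x": -0.096,"y": 0.1392,"aperture": 0.04},{"x": -0.224,"y": 0.336,"aperture": 0.04},{"x": -0.224,"y": 0.336,"aperture": 0.04},{"x": -0.224,"y": 0.336,"aperture": 0.04},{"x": -0.224,"y": 0.336,"aperture": 0.04},{"x": -0.224,"y": 0.336,"aperture": 0.04},{"x": -0.224,"y": 0.336,"aperture": 0.04},{"x": -0.224,"y": 0.3648,"aperture": 0.04},{"z": 0.32,"aperture": 0.04},{"aperture": 0.04}]' | python3 jog.py; python3 -c "
from geo import *
go(np.array([.4403,-.2584,.10]),np.radians(-70.06))"
```

```text
t: 21.58
ee_pos: [0.4389, -0.2584, 0.1446]
tool_rot: [-0.001, 0.985, 0.173, -0.001]
ft_force: [0.1, 0.2, -1.7]
grip_width: 0.0576
grasp_force: 64.9
t 21.57 yaw -70.1 z-axis [-0.003  0.002 -1.   ] rz -0.0 shift after turn [0.0014 0.0006 0.0446] before [0.0014 0.0006 0.0446] track [-137.  -313.6] F [ 0.1  0.2 -1.7]
```

Scaled: 0.025 m is 0.4, 0.02 m is 0.32.

```bash
echo '[{"z": 0.32,"aperture": 0.04},{"z": 0.4,"aperture": 0.04},{"z": 0.32,"aperture": 0.04},{"z": 0.24,"aperture": 0.04},{"z": 0.08,"aperture": 0.04},{"aperture": 0.04},{"aperture": 0.04}]' | python3 jog.py; python3 -c "
from geo import *
go(np.array([.4403,-.2584,.042]),np.radians(-70.06))"
```

```text
t: 22.45
ee_pos: [0.4409, -0.2587, 0.0619]
tool_rot: [0.0, 0.985, 0.174, 0.0]
ft_force: [0.2, 0.0, -2.0]
grip_width: 0.0579
grasp_force: 64.9
t 22.45 yaw -70.0 z-axis [ 0.001 -0.001 -1.   ] rz 0.001 shift after turn [-0.0005 -0.0005  0.0199] before [-0.0005 -0.0005  0.0199] track [-135.1 -314.1] F [ 0.2  0.  -2. ]
```

Scaled: 0.006 m is 0.096, 0.005 m is 0.08.

```bash
echo '[{"x": -0.008,"y": -0.008,"z": 0.096,"aperture": 0.04},{"z": 0.08,"aperture": 0.04},{"z": 0.048,"aperture": 0.04},{"aperture": 0.04}]' | python3 jog.py|grep -E "^t:|ee|ft";echo '[{"z": 0.032,"aperture": 0.04},{"aperture": 0.04}]' | python3 jog.py|grep -E "^t:|ee|ft";echo '[{"z": 0.016,"aperture": 0.04},{"aperture": 0.04}]' | python3 jog.py|grep -E "^t:|ee|ft"
```

```text
t: 22.95
ee_pos: [0.4398, -0.2581, 0.047]
ft_force: [0.1, 0.3, -1.9]
t: 23.2
ee_pos: [0.4399, -0.2582, 0.0452]
ft_force: [0.8, -0.2, -1.6]
t: 23.45
ee_pos: [0.4402, -0.2584, 0.0444]
ft_force: [0.2, -1.2, -0.2]
```

Scaled: 0.001 m is 0.016.

```bash
echo '[{"z": 0.016,"aperture": 0.04},{"aperture": 0.04}]' | python3 jog.py|grep -E "^t:|ee|ft"
```

```text
t: 23.7
ee_pos: [0.4407, -0.2588, 0.0436]
ft_force: [1.4, -2.7, 3.5]
```

The contact force leans along tool +y, so the cup axis lies slightly that way. I'll ease up, shift 2 mm and settle again.

Scaled: -0.002 m is -0.032.

```bash
echo '[{"z": -0.032,"aperture": 0.04},{"y": 0.032,"aperture": 0.04},{"z": 0.032,"aperture": 0.04},{"aperture": 0.04},{"aperture": 0.04}]' | python3 jog.py|grep -E "^t:|ee|ft"
```

```text
t: 24.32
ee_pos: [0.4407, -0.2601, 0.0432]
ft_force: [0.3, -1.2, -1.6]
```

Scaled: 0.001 m is 0.016.

```bash
echo '[{"z": 0.016,"aperture": 0.04},{"aperture": 0.04}]' | python3 jog.py|grep -E "^t:|ee|ft"
```

```text
t: 24.58
ee_pos: [0.4411, -0.2604, 0.0425]
ft_force: [3.0, -2.3, 2.8]
```

Scaled: -0.0015 m is -0.024, 0.0013 m is 0.0208.

```bash
echo '[{"z": -0.024,"aperture": 0.04},{"x": 0.0192,"y": 0.0208,"aperture": 0.04},{"z": 0.024,"aperture": 0.04},{"aperture": 0.04},{"aperture": 0.04}]' | python3 jog.py|grep -E "^t:|ee|ft"
```

```text
t: 25.2
ee_pos: [0.4421, -0.2608, 0.0422]
ft_force: [-0.7, -0.4, -2.0]
```

Scaled: 0.001 m is 0.016.

```bash
echo '[{"z": 0.016,"aperture": 0.04},{"aperture": 0.04}]' | python3 jog.py|grep -E "^t:|ee|ft"
```

```text
t: 25.45
ee_pos: [0.4425, -0.2611, 0.0414]
ft_force: [0.8, -2.9, 0.4]
```

The height matches the predicted seat (TCP 41 mm), so I'll release gently and retreat straight up.

Scaled: -0.05 m is -0.8, -0.04 m is -0.64.

```bash
echo '[{"aperture": 0.058},{"aperture": 0.062},{"aperture": 0.066},{"aperture": 0.085},{"aperture": 0.085},{"aperture": 0.085}]' | python3 jog.py
echo '[{"z": -0.16,"aperture": 0.085},{"z": -0.48,"aperture": 0.085},{"z": -0.64,"aperture": 0.085},{"z": -0.8,"aperture": 0.085},{"z": -0.48,"aperture": 0.085}]' | python3 jog.py|grep -E "^t:|ee|ft"
echo '[{"x": 0.8,"y": -0.48,"aperture": 0.085},{"x": 0.8,"y": -0.48,"aperture": 0.085},{"x": 0.8,"y": -0.48,"aperture": 0.085},{"x": 0.8,"y": -0.48,"aperture": 0.085},{"y": -0.8,"aperture": 0.085},{"y": -0.8,"aperture": 0.085},{"y": -0.8,"aperture": 0.085},{"y": -0.8,"aperture": 0.085},{"aperture": 0.085}]' | python3 jog.py|grep -E "^t:|ee|ft"
python3 - <<'E'
from geo import *
C=np.array([.4403,-.2584,.0654])
for n in("top","side"):
    i=imaging.grab_frame(n)[...,::-1]; p=px(n,C)[0]; x,y=(p-25).astype(int)
    g=cv2.resize(cv2.cvtColor(i,6)[y:y+50,x:x+50],None,fx=4,fy=4,interpolation=2)
    h=cv2.HoughCircles(g,cv2.HOUGH_GRADIENT,1,40,param1=60,param2=12,minRadius=36,maxRadius=60)
    print(n,p, None if h is None else (h[0,:2]/4+[x,y,0]))
    cv2.imwrite(f"pics/end_{n}.png",g)
E
```

```text
t: 26.2
ee_pos: [0.4422, -0.2608, 0.0413]
tool_rot: [-0.0, 0.985, 0.174, -0.0]
ft_force: [0.1, 0.9, -0.4]
grip_width: 0.0851
grasp_force: 0.0
t: 26.82
ee_pos: [0.4427, -0.2612, 0.2044]
ft_force: [-0.5, 0.0, 0.6]
t: 27.95
ee_pos: [0.5194, 0.1108, 0.202]
ft_force: [-0.2, -0.4, 0.4]
top [443.88716883 316.74456432] [[445.375      316.375       11.22500038]
 [419.125      313.375       13.17500019]]
side [402.56704992 214.12462948] [[399.625      224.125       12.22500038]
 [378.125      236.375       12.22500038]]
```

```bash
python3 - <<'E'
from geo import *
C=np.array([.441,-.260,.0654]); rays=[]
for n in("top","side"):
    i=imaging.grab_frame(n)[...,::-1]; p=px(n,C)[0]; x,y=(p-28).astype(int)
    d=np.abs(i.astype(int)-cv2.imread(f"pics/{n}0.png")).max(2)[y:y+56,x:x+56]
    m=cv2.morphologyEx((d>28).astype(np.uint8),cv2.MORPH_OPEN,np.ones((3,3)))
    c=max(cv2.findContours(m,0,2)[0],key=cv2.contourArea); hc=cv2.convexHull(c); (a,b),rad=cv2.minEnclosingCircle(c)
    print(n,"pred",p.round(1),"found",(a+x,b+y),rad,"bbox",cv2.boundingRect(c),[x,y]); rays.append(ray(n,(a+x,b+y)))
    if n=="side":
        for v in range(0,56,2): print(''.join('#' if q else '.' for q in m[v]))
(o1,d1),(o2,d2)=rays; A=np.c_[d1,-d2]; s=np.linalg.lstsq(A,o2-o1,rcond=None)[0]; a=o1+d1*s[0];b=o2+d2*s[1]; print((a+b)/2,np.linalg.norm(a-b))
print(r.observe()["t"])
E
```

```text
top pred [444.5 316.4] found (np.float64(444.5), np.float64(316.0)) 13.463011741638184 bbox (16, 16, 26, 26) [np.int64(416), np.int64(288)]
side pred [402.4 213.9] found (np.float64(402.7727279663086), np.float64(212.1363639831543)) 10.378279685974121 bbox (21, 17, 18, 21) [np.int64(374), np.int64(185)]
........................................................
........................................................
........................................................
........................................................
........................................................
........................................................
........................................................
........................................................
........................................................
.........................#########......................
......................###############...................
.....................#################..................
.....................##################.................
.....................##################...............
[... 166 characters left out ...]
.......
......................##############....................
........................###########.....................
........................................................
........................................................
........................................................
........................................................
........................................................
........................................................
........................................................
........................................................
........................................................
[ 0.44084578 -0.25848014  0.07168692] 0.0009319217088091363
28.15
```

```bash
python3 -c "
from rig import r, imaging, workorder
print(workorder.job_done())"
```

```text
the job is handed in; nothing more can be done
None
```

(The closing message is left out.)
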